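Load the vortex mixer and hold it running

ROBOT

A 7-joint arm with a two-finger parallel gripper is mounted at the origin on the work surface. World frame = base frame: x ahead of the robot, y to its left, z up, the work surface at z = 0. Lengths are in m, angles in degrees, forces in N, time in s.
With the tool pointing down it reaches from about 0.4 to 0.925 m from the base axis. Payload 4.1 kg.
Tool frame: the origin (TCP) lies where the fingers leave the gripper's body, on its centre line; the fingertips stand 73 mm ahead of it and the grasp point (between the pads) lies arm.pinch_z ahead of it (arm.pinch_z is the distance from the TCP to the grasp point, in m); z points along the fingers, y is the line along which they close (so a half turn about z gives the same grasp; the last joint's range is limited). The gripper opens to 85 mm and grips with 20 to 120 N. Pads are 22 mm wide; open, the fingers measure 114 mm over their backs; the gripper's body (76 mm by 85 mm) begins 54 mm behind the grasp point. The pads swing forward as they close: fully open they stand 13 mm farther back than shut.
Start: joints at [70.818, 22.827, 2.584, 88.041, -1.071, 69.15, -2.905], TCP at [0.152, -0.632, 0.304] pointing down, gripper open.
Joint ranges: [-161.44, 161.44], [-28.35, 127.94], [-78.24, 83.42], [0, 140.83], [-78.03, 258.03], [13.02, 114.36], [-168.23, 168.23]. Speed limits (degrees/s): [147.25, 147.25, 180, 180, 180, 180, 180].

INTERFACE

Orientations are given as a 3x3 rotation matrix whose columns are the frame's x, y, z axes.
In Python, from workcell import arm gives the robot as it stands. The module is installed in compiled form; this text tells all that it offers.
- The arm moves only by the tool servo_tool, never from a script. Its argument "commands" is a list of rows, each an object with "linear": the shift along the tool's x, y, z in cm, a list of three; "delta_rot": the turn, a rotation vector about the tool's x, y, z in degrees, a list of three. In form: [{"linear": [tx, ty, tz], "delta_rot": [rx, ry, rz]}, ...]. A call has 1 to 8 rows; each row is the pose to reach, as a shift and turn from the pose commanded when the call began, along the tool's axes at that moment; what a row does not reach only later rows make up. A row lasts 1/10 s, in which the tool goes at most 50 mm and 8.59 degrees, less where a joint would pass 70% of its speed; a pose out of reach is approached as far as the arm can. A call with a gripper value outside its range is refused whole. "jaw" is the finger opening in cm, from 0 to 8.54, set as the call begins (left out, the last holds). The fingers move at their own pace and stop on an object; "squeeze" is the grip in N (left out, the last holds). Time passes only in rows, so rows that repeat a pose let the fingers close. It gives the time, the measured TCP pose, the force, the opening and the grip force at its end, in the units of the state.
- arm.state(): the state, without advancing time (a new reading comes with each control period).
- arm.snapshot(name): name is "side" or "top" or "wrist"; returns (picture, depth): 420x560x3 uint8, red, green, blue; 420x560 float32, m along the optical axis (not along the pixel's ray), 0 where there is no reading.
- arm.camera_info(name): a dict with "mtx" (3x3 intrinsics, pixels), "world_from_camera" (4x4, takes a point from camera to world coordinates); the wrist camera has in their place "T_tool_cam" (4x4, takes a point from camera to tool coordinates, whose origin is the TCP and whose axes are the flange's). Camera axes: x right, y down, z forward; pixel columns grow to the right and rows downward; lengths in m; the calibration is good to about 2 mm. The wrist camera is an equidistant fisheye: a pixel r from the principal point sees the ray r / f radians off the axis. A picture is of the moment at which its call begins: read the wrist's pose just before it. camera_info takes no time and is no camera call.
- arm.sign_off(): hands the job in; it is judged then, once.
The state is a dict: "time": time; "q": joint angles; "joint_vel": joint speeds; "joint_torque": joint torques, N m; "eef_pos": TCP position; "eef_rot": TCP orientation; "wrist_force": force on the tool from outside, world axes, zero at the start; "torque": the same for the moment, N m; "grip_width": finger opening in m; "finger_force": force on a finger pad.
Only numpy, scipy, OpenCV 4.12 (cv2) and the standard library are available. Lean on these libraries where they do the work, as an engineer would, in place of code of your own. Each camera call takes 0.05 s, during which the arm holds its last target. There are 200 camera calls.

TASK

Get the sample in the blue-capped tube mixing on the vortex mixer: lay the standing tube on its side in the V-cradle of the mixer's tray and let go of it, then bring the hold-down cover by its handle over the tube, orange end to the orange end of the tray, and ease it about until its bore drops over the locating pin hidden beneath and both feet stand flat on the tray. Then press the cover well down on the springs of the tray, so that the mixer runs, and finish like that, still holding it down by the handle: the mixer runs only while it is pressed. Do not push the tray down and start the mixer before the cover is on its pin, and do not drop the tube or disturb the tube rack, wash bottle and beaker.

Things in the scene. Friction and masses are not known exactly. Their poses are not given: they have to be found in the camera images.
- mixer: Vortex mixer, fixed: cream box 190 x 200 x 88 mm high with a blue front. Origin: centre of its underside. On top, on rubber bellows, is an aluminium tray 84 mm (x) by 190 mm (y), its deck 108 mm above the bench when up, its -y end orange. Upright steel pins 10 mm in diameter and 13 mm high stand on the deck at y = -77 (locating pin) and +77 mm (guide pin).
- cradle (a point): Where the lying tube's centre belongs: 30 mm above the middle of the tray deck. The tube lies along y, cap to either end; z is up, x across. It lies in two black V-rests, 6 mm thick, 42 mm wide (x), 26 mm high over the deck, at y = -31 and +31 mm: 56 mm free between them for fingers, down to the deck. The cover's feet will leave 130 mm along y for the tube.
- pin_foot (a point): Foot of the locating pin on the tray deck, at the orange end: 77 mm towards -y from the cradle point and 30 mm lower; same axes. The top 4 mm of the pin taper from 10 to 5 mm in diameter.
- handle (a point): Centre of the black handle bar (14 mm wide in x, 14 high, 102 long in y, free for 78 mm between its posts) of the hold-down cover: a loose bridge, about 250 g, standing on two feet on the bench. It is 91 mm above the feet's underside, 35 mm above the top plate (64 x 178 mm, 6 thick). Seated, it is 61 mm straight above the cradle point with axes parallel to the cradle's.
- bore (a point): Mouth of the bore in the underside of the cover's orange foot: 91 mm below and 77 mm towards -y from the handle's centre, same axes. Bore 13 mm in diameter, chamfered 2 mm. The feet are 60 mm (x) by 24 mm (y), 50 high; the other, at y = +77 mm, has a slot 20 mm wide (x) for the guide pin. When seated this point meets the pin's foot.
- tray (a joint): How far the tray is pushed straight down on its springs: 0 m at rest (up), 0.006 m at its stop. It begins to give at about 8 N in all and takes 1.5 N more per mm, about 17 N at the stop, of which cover and tube provide about 3 N. The mixer runs while it is beyond 0.004 m.
- tube_center (a point): Sample tube, loose, about 60 g, standing upright on the bench: white cylinder 28 mm in diameter with a blue screw cap 34 mm in diameter and 15 mm high on top; 115 mm high in all. This point is on its axis, half-way up (57.5 mm above its foot). z runs along the tube towards the cap.
- rack: Bystander: green tube rack 80 x 150 mm, 120 mm high with its five tubes. Origin: centre of its underside.
- wash_bottle: Bystander: white wash bottle with a red cap and spout, 70 mm in diameter, 209 mm high. Origin: centre of its underside.
- beaker: Bystander: glass beaker 68 mm in diameter, 90 mm high. Origin: centre of its underside.
There are look-alikes about, which are no part of the job. There is more than one size of the part that bears tube_center; the job needs the middle-sized.

How it is judged (in metres and radians):
On the way, in this order (a step that is already met when the one before it is completed fails the run):
1. the tube lies on its side in the cradle, let go (distance between tube_center and cradle below 0.01 m and angle between the z axis of tube_center and the y axis of cradle, either way round below 0.1 rad and contact force between tube and the fingers below 0.05 N and linear speed of tube below 0.02 m/s), for 0.2 s.
2. the cover has dropped over the locating pin, feet flat on the tray, tube beneath it (distance between tube_center and cradle below 0.01 m and angle between the z axis of tube_center and the y axis of cradle, either way round below 0.1 rad and horizontal distance between bore and pin_foot below 0.003 m and z of bore in the frame of pin_foot below 0.003 m and angle between the y axis of bore and the y axis of pin_foot, either way round below 0.06 rad and angle between the z axis of bore and the z axis of pin_foot, either way round below 0.05 rad), for 0.2 s.
At the end, for the whole second after the job is handed in: Tube in the cradle (centre within 10 mm, axis within 0.1 rad); cover seated (bore within 3 mm of the pin's foot sideways and in height, parallel within 0.06 rad, level within 0.05 rad) and still; tray held down more than 4 mm; fingers on the cover with more than 2 N (all of step 2 and value of joint tray above 0.004 m and contact force between cover and the fingers above 2 N and linear speed of cover below 0.02 m/s); the arm keeps its last pose, push and grip.
It fails at once if the mixer is started (tray pushed down over 4 mm) before the cover is on its pin (value of joint tray above 0.004 m and z of bore in the frame of pin_foot above 0.005 m).
It fails at once if the tube is knocked over or dropped on the bench (angle between tube_center's own z axis and vertical above 0.8 rad and height (world z) of tube_center below 0.035 m).
It fails at once if the tube is dropped (falls freely at over 0.7 m/s) (linear speed of tube above 0.7 m/s and contact force between tube and the fingers below 0.05 N).
It fails at once if the rack, wash bottle or beaker is disturbed (moved over 20 mm or tipped) (distance of any of rack, wash_bottle, beaker from where it was at the start of the episode above 0.02 m or angle between any of rack, wash_bottle, beaker's own z axis and vertical above 0.3 rad).
It also fails if it takes over 64 s, if anything falls off the work surface, if the arm or the gripper's body presses on something with over 40 N, if the wrist force passes 120 N, or if a joint passes its speed limit or range.

## Working session

There is one attempt and no reset: what is moved stays moved. The work goes in short steps, Python scripts to look and compute and a tool call to move; the robot and the scene stay as the last step left them, time stands still between calls to the robot, and variables do not carry over. Pictures are saved under pics/ and viewed, at most 10 in all, crops included, and the job is handed in when it is done.

Besides the shell and the picture viewer there is one more tool, called after "Call:" as a command line: name --argument value ..., lists and objects as JSON in quotes. servo_tool: Moves the arm, as the interface text tells. Its arguments: {"type":"object","properties":{"commands":{"type":"array","items":{"type":"object","properties":{"linear":{"type":"array","items":{"type":"number"}},"delta_rot":{"type":"array","items":{"type":"number"}}}}},"jaw":{"type":"number"},"squeeze":{"type":"number"}},"required":["commands"]}

```bash
mkdir -p pics; cat > h.py <<'E'
import numpy as np, cv2
from workcell import arm
def grab(n):
    im,d=arm.snapshot(n); np.savez(f'{n}.npz',im=im,d=d); return im,d
def cloud(n,d):
    c=arm.camera_info(n); K=np.array(c['mtx']); T=np.array(c['world_from_camera'])
    v,u=np.mgrid[:d.shape[0],:d.shape[1]]
    p=np.stack([(u-K[0,2])/K[0,0]*d,(v-K[1,2])/K[1,1]*d,d],-1)
    P=p@T[:3,:3].T+T[:3,3]; P[d==0]=np.nan; return P
E
python3 - <<'E'
from h import *
for n in('top','side'):
    im,d=grab(n); cv2.imwrite(f'pics/{n}1.png',cv2.resize(im[...,::-1],(784,588)))
    c=arm.camera_info(n); print(n,np.round(c['world_from_camera'],3).tolist(),np.round(c['mtx'],1).tolist())
s=arm.state(); print(arm.pinch_z,s['eef_pos'],np.round(s['eef_rot'],3),s['wrist_force'],s['time'],s['grip_width'])
print(arm.camera_info('wrist'))
E
```

```text
top [[0.003, -0.999, 0.047, 0.482], [-1.0, -0.002, 0.016, 0.012], [-0.016, -0.047, -0.999, 1.603], [0.0, 0.0, 0.0, 1.0]] [[504.7, 0.0, 277.4], [0.0, 504.7, 203.7], [0.0, 0.0, 1.0]]
side [[-0.776, -0.422, 0.469, -0.211], [-0.63, 0.51, -0.585, 0.98], [0.007, -0.749, -0.662, 1.188], [0.0, 0.0, 0.0, 1.0]] [[537.3, 0.0, 286.1], [0.0, 537.3, 208.6], [0.0, 0.0, 1.0]]
0.0539 [ 0.15179099 -0.63155314  0.30295142] [[ 0.972  0.234 -0.001]
 [ 0.234 -0.972  0.002]
 [-0.    -0.002 -1.   ]] [ 0.04722787 -0.05485347 -1.16772881] 0.1 0.08530738800593239
{'mtx': array([[325.1922621 ,   0.        , 279.2724998 ],
       [  0.        , 325.1922621 , 209.05867404],
       [  0.        ,   0.        ,   1.        ]]), 'T_tool_cam': array([[ 1.90805939e-04, -9.66053233e-01, -2.58343016e-01,
         6.53709569e-02],
       [ 9.99999505e-01,  4.36706571e-04, -8.94454024e-04,
         5.91529124e-04],
       [ 9.76910295e-04, -2.58342718e-01,  9.66052838e-01,
        -6.99592984e-02],
       [ 0.00000000e+00,  0.00000000e+00,  0.00000000e+00,
         1.00000000e+00]])}
```

View pics/top1.png

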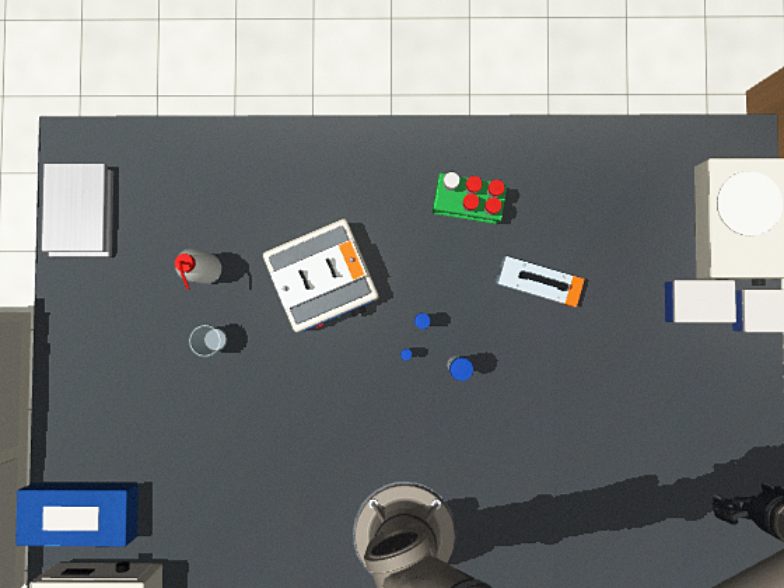

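View pics/side1.png

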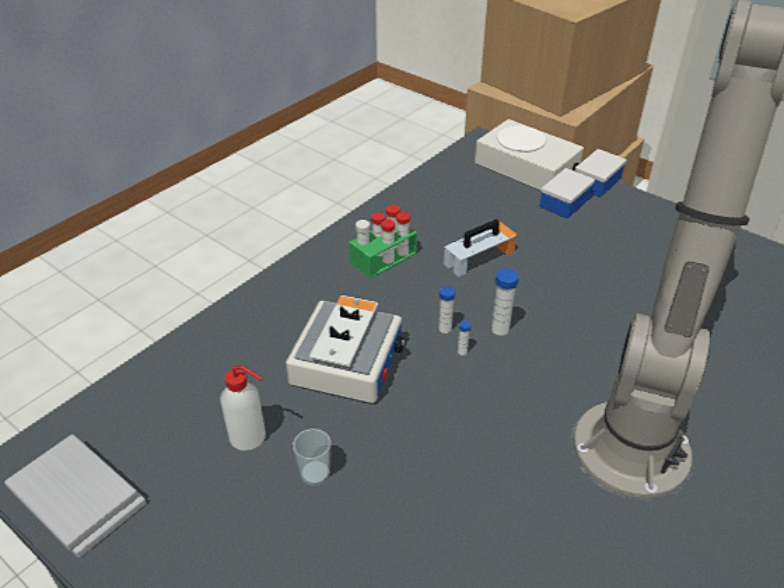

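The top view shows three blue-capped tubes. The middle-sized one is at (422,321) in the enlarged picture. The mixer tray has its orange end at (352,258). The cover handle is at (544,282), with the cover's orange end at (575,291).

```bash
python3 - <<'E'
from h import *
z=np.load('top.npz'); im=z['im'].astype(int); P=cloud('top',z['d']); X,Y,Z=P[...,0],P[...,1],P[...,2]
v,u=np.mgrid[:420,:560]
def box(a,b,c,d): s=.714; return (u>a*s)&(u<c*s)&(v>b*s)&(v<d*s)
r,g,b=im[...,0],im[...,1],im[...,2]
def rect(name,m):
    p=P[m][:,:2].astype(np.float32); q=cv2.minAreaRect(p*1000)
    print(name,m.sum(),'mean',P[m].mean(0).round(4),'rect',[np.round(t,1) for t in q],'zmed',np.median(Z[m]).round(4))
rect('cap',box(410,308,440,335)&(b>120)&(b>r+60)&(Z>.09))
rect('bigcap',box(440,350,480,385)&(b>120)&(b>r+60)&(Z>.09))
cv=box(485,245,600,315)
rect('plate',cv&(Z>.045)&(Z<.07)); rect('plate+',cv&(Z>.045)); rect('handle',cv&(Z>.085)); rect('corange',cv&(r>180)&(b<90)&(Z>.045))
mx=box(255,210,385,340)
rect('mixer',mx&(Z>.06)); rect('morange',mx&(r>180)&(b<90)&(Z>.09)&(Z<.115)); rect('rests',mx&(Z>.118)&(Z<.14)&(r<80))
rect('tray',mx&(Z>.1)&(Z<.112)&((r>150)))
crop=z['im'][150:240,180:275,::-1]; crop2=z['im'][170:230,345:430,::-1]
a=cv2.resize(crop,(0,0),fx=6,fy=6,interpolation=cv2.INTER_CUBIC)
cv2.imwrite('pics/crop1.png',a)
E
```

```text
cap 98 mean [ 0.4773 -0.0353  0.1132] rect [array([476.8, -34.6]), array([29.5, 29.7]), np.float64(0.1)] zmed 0.1131
bigcap 209 mean [ 0.3799 -0.1138  0.1602] rect [array([ 379.4, -114.2]), array([42.6, 43.5]), np.float64(0.6)] zmed 0.1603
plate 1041 mean [ 0.5644 -0.2958  0.0552] rect [array([ 565.1, -296.8]), array([179.9,  64.9]), np.float64(73.6)] zmed 0.0552
plate+ 1220 mean [ 0.5644 -0.2956  0.0611] rect [array([ 565.1, -296.8]), array([179.9,  64.9]), np.float64(73.6)] zmed 0.056
handle 172 mean [ 0.5648 -0.2953  0.0962] rect [array([ 564.9, -296.5]), array([102.5,  14.9]), np.float64(74.0)] zmed 0.0965
corange 170 mean [ 0.543  -0.37    0.0553] rect [array([ 543. , -370.1]), array([25.9, 63.5]), np.float64(74.2)] zmed 0.0552
mixer 4124 mean [0.5735 0.1822 0.0937] rect [array([569.9, 182.7]), array([205.1, 200.3]), np.float64(23.1)] zmed 0.0897
morange 210 mean [0.6066 0.1155 0.1074] rect [array([606.4, 115.2]), array([78.2, 25.1]), np.float64(23.0)] zmed 0.1074
rests 55 mean [0.5758 0.184  0.127 ] rect [array([576.4, 181.7]), array([ 39.4, 154.7]), np.float64(22.9)] zmed 0.1255
tray 1542 mean [0.576  0.1857 0.1067] rect [array([576.3, 185.5]), array([ 84.1, 189.3]), np.float64(23.1)] zmed 0.1068
```

View pics/crop1.png

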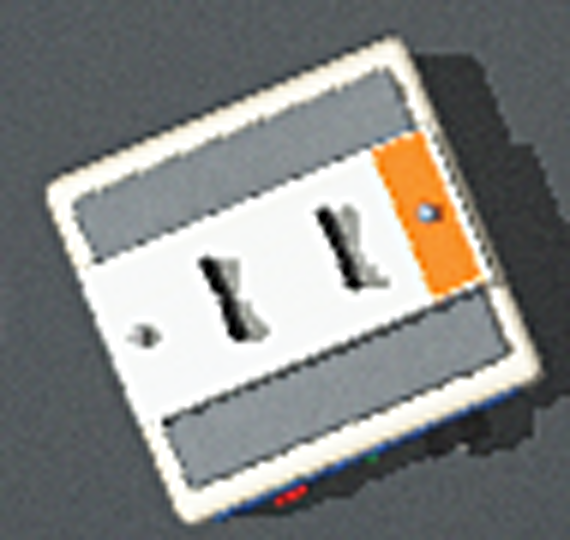

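```bash
python3 - <<'E'
from h import *
z=np.load('top.npz'); d=z['d']; im=z['im'].astype(int)
c=arm.camera_info('top'); K=np.array(c['mtx']); T=np.array(c['world_from_camera'])
def ray(u,v,h):
    r=T[:3,:3]@np.array([(u-K[0,2])/K[0,0],(v-K[1,2])/K[1,1],1]); return T[:3,3]+r*(h-T[2,3])/r[2]
P=cloud('top',d); Z=P[...,2]
A=ray(250.8,184.8,.116);B=ray(203.7,205.3,.116);print(A,B,(A+B)/2,np.linalg.norm(A-B),np.degrees(np.arctan2(B[1]-A[1],B[0]-A[0]))-90)
for (a,b) in((251,185),(204,205)):
    print((Z[b-3:b+4,a-3:a+4]*1000).round(0))
# tray orange corners
for p in((373,155),(425,132),(485,280),(435,300),(90,265),(160,424)):
    print(p,ray(180+p[0]/6-.5,150+p[1]/6-.5,.108)[:2].round(4))
# side view checks
zs=np.load('side.npz'); P=cloud('side',zs['d']); ii=zs['im'].astype(int); r,g,b=ii[...,0],ii[...,1],ii[...,2]; X,Y,Z=P[...,0],P[...,1],P[...,2]
def rect(n,m):
    q=cv2.minAreaRect((P[m][:,:2]*1000).astype(np.float32)); print(n,m.sum(),P[m].mean(0).round(4),[np.round(t,1) for t in q],np.median(Z[m]).round(4))
near=lambda x,y,R:(np.hypot(X-x,Y-y)<R)
rect('capside',near(.477,-.035,.03)&(Z>.108)); 
m=near(.477,-.035,.03)&(Z>.02)&(Z<.095); p=P[m]
from scipy.optimize import least_squares
s=least_squares(lambda t:np.hypot(p[:,0]-t[0],p[:,1]-t[1])-.014,[.477,-.035],loss='soft_l1',f_scale=.002);print('body',s.x)
rect('handle',near(.565,-.296,.07)&(Z>.092)&(r<90)); rect('morange',near(.5763,.1855,.12)&(r>180)&(b<90)&(Z>.1))
rect('tray',near(.5763,.1855,.12)&(Z>.103)&(Z<.112))
E
```

```text
[0.60695376 0.11405659 0.116     ] [0.54594572 0.25309667 0.116     ] [0.57644974 0.18357663 0.116     ] 0.15183584750062748 23.690917354725798
[[108. 112. 105. 109. 108. 107.  99.]
 [106. 107. 109. 111. 107. 107. 105.]
 [109. 106. 118. 118. 111. 109. 109.]
 [110. 115. 111. 117. 121. 105. 106.]
 [100. 105. 121. 119. 111. 108. 110.]
 [ 98. 100. 110. 105. 100. 107. 108.]
 [105. 106. 109. 103. 105. 108. 109.]]
[[109. 110. 104. 108. 106. 108. 112.]
 [106. 111. 110. 105. 108. 111. 104.]
 [101. 114. 110. 108. 107. 111. 104.]
 [117. 119. 120. 112. 107. 107. 106.]
 [104. 115. 124. 118. 109. 109. 111.]
 [107. 108. 103. 104. 110. 102. 106.]
 [105. 101. 111. 105. 111. 110. 111.]]
(373, 155) [0.6358 0.142 ]
(425, 132) [0.6473 0.1162]
(485, 280) [0.5738 0.0861]
(435, 300) [0.5639 0.1108]
(90, 265) [0.5809 0.2822]
(160, 424) [0.5021 0.2466]
capside 83 [ 0.4724 -0.0353  0.1137] [array([471.4, -35.4]), array([34.4, 37.3]), np.float64(61.7)] 0.114
body [ 0.47446174 -0.0379376 ]
handle 84 [ 0.5594 -0.2956  0.0968] [array([ 560.6, -295.9]), array([99. , 23.6]), np.float64(76.4)] 0.097
morange 131 [0.6034 0.1138 0.108 ] [array([604. , 113.2]), array([75. , 32.4]), np.float64(24.5)] 0.1082
tray 1108 [0.5673 0.1915 0.1076] [array([572.8, 184.2]), array([ 86.2, 196.5]), np.float64(22.7)] 0.1077
```

```bash
cat >> h.py <<'E'
from scipy.spatial.transform import Rotation as Ro
zh=np.array([0,0,1.])
def frame(z,x): 
    z=z/np.linalg.norm(z); x=x-z*(x@z); x/=np.linalg.norm(x); return np.c_[x,np.cross(z,x),z]
def go(name,pinch,R,p0=None,R0=None):
    """print the move to bring grasp point to pinch with orientation R from p0,R0"""
    if R0 is None:
        s=arm.state(); p0,R0=np.array(s['eef_pos']),np.array(s['eef_rot'])
    p=pinch-arm.pinch_z*R[:,2]; l=R0.T@(p-p0)*100; r=np.degrees(Ro.from_matrix(R0.T@R).as_rotvec())
    print(name,l.round(2),r.round(1),'rows',max(np.linalg.norm(l)/5,np.linalg.norm(r)/8.59).round(1)); return p,R
TUBE=np.array([.476,-.036,.0575]); CR=np.array([.5758,.1845,.138]); YAW=np.radians(23.3)
cy=np.array([-np.sin(YAW),np.cos(YAW),0]); a=np.radians(30)
h=np.array([.1,.995,0]); h/=np.linalg.norm(h)
RG=frame(np.cos(a)*h-np.sin(a)*zh, zh)           # grasp orientation
RP=frame(-np.sin(a)*cy-np.cos(a)*zh, cy)         # place orientation
E
python3 - <<'E'
from h import *
a1=go('W1',TUBE-.12*h+.17*zh,RG); b=go('W2',TUBE-.12*h,RG,*a1); c=go('W3',TUBE,RG,*b)
print(c, RP, Ro.from_matrix(RG.T@RP).magnitude())
E
```

```text
W1 [ 39.95 -34.58   4.91] [ 36.8  51.9 -63.9] rows 10.6
W2 [-14.72  -0.     8.5 ] [0. 0. 0.] rows 3.4
W3 [ 6.    0.   10.39] [0. 0. 0.] rows 2.4
(array([ 0.47133218, -0.08244479,  0.08445   ]), array([[ 4.99993750e-02,  9.94987563e-01,  8.66014579e-02],
       [ 4.97493781e-01, -9.99987500e-02,  8.61684506e-01],
       [ 8.66025404e-01,  6.93889390e-18, -5.00000000e-01]])) [[-0.34255245  0.91844638  0.19777275]
 [ 0.7953979   0.3955455  -0.45922319]
 [-0.5         0.         -0.8660254 ]] 1.6336934539546961
```

Call:
servo_tool --commands '[{"linear": [40, -34.6, 4.9], "delta_rot": [36.8, 51.9, -63.9]}, {"linear": [40, -34.6, 4.9], "delta_rot": [36.8, 51.9, -63.9]}, {"linear": [40, -34.6, 4.9], "delta_rot": [36.8, 51.9, -63.9]}, {"linear": [40, -34.6, 4.9], "delta_rot": [36.8, 51.9, -63.9]}, {"linear": [40, -34.6, 4.9], "delta_rot": [36.8, 51.9, -63.9]}, {"linear": [40, -34.6, 4.9], "delta_rot": [36.8, 51.9, -63.9]}, {"linear": [40, -34.6, 4.9], "delta_rot": [36.8, 51.9, -63.9]}, {"linear": [40, -34.6, 4.9], "delta_rot": [36.8, 51.9, -63.9]}]' --jaw 5

```text
time: 0.9
eef_pos: [0.3843, -0.3071, 0.2668]
eef_rot: [[0.333, 0.923, 0.192], [0.605, -0.366, 0.707], [0.723, -0.119, -0.68]]
wrist_force: [0.1, -0.7, -1.0]
grip_width: 0.0497
finger_force: 0.0
```

```bash
python3 - <<'E'
from h import *
go('W1',TUBE-.12*h+.17*zh,RG); print(np.round(arm.state()['q'],1),arm.state()['time'])
E
```

```text
W1 [7.98 3.22 9.73] [  8.7  12.2 -14.9] rows 2.6
[ 68.4  25.2 -21.2 102.3 -30.   83.1  34. ] 0.9
```

Call:
servo_tool --commands '[{"linear": [8, 3.2, 9.7], "delta_rot": [8.7, 12.2, -14.9]}, {"linear": [8, 3.2, 9.7], "delta_rot": [8.7, 12.2, -14.9]}, {"linear": [8, 3.2, 9.7], "delta_rot": [8.7, 12.2, -14.9]}, {"linear": [8, 3.2, 9.7], "delta_rot": [8.7, 12.2, -14.9]}, {"linear": [8, 3.2, 9.7], "delta_rot": [8.7, 12.2, -14.9]}]'

```text
time: 1.4
eef_pos: [0.4588, -0.203, 0.254]
eef_rot: [[0.055, 0.995, 0.086], [0.499, -0.102, 0.86], [0.865, -0.004, -0.502]]
wrist_force: [-0.3, -0.6, 0.1]
grip_width: 0.0498
finger_force: 0.0
```

```bash
python3 - <<'E'
from h import *
b=go('W2',TUBE-.12*h,RG); print(np.round(arm.state()['q'],1),arm.state()['time'])
E
```

```text
W2 [-14.6    0.11   8.62] [-0.   0.2 -0.3] rows 3.4
[ 62.7  32.4 -29.3 102.  -35.6  84.1  42.3] 1.4
```

Call:
servo_tool --commands '[{"linear": [-5, 0, 3], "delta_rot": [0, 0, 0]}, {"linear": [-9, 0, 5.4], "delta_rot": [0, 0.2, -0.3]}, {"linear": [-12, 0.1, 7.2], "delta_rot": [0, 0.2, -0.3]}, {"linear": [-14.6, 0.1, 8.6], "delta_rot": [0, 0.2, -0.3]}, {"linear": [-14.6, 0.1, 8.6], "delta_rot": [0, 0.2, -0.3]}, {"linear": [-14.6, 0.1, 8.6], "delta_rot": [0, 0.2, -0.3]}]'

```text
time: 2.0
eef_pos: [0.4594, -0.2036, 0.0857]
eef_rot: [[0.05, 0.995, 0.089], [0.497, -0.103, 0.862], [0.866, 0.001, -0.5]]
wrist_force: [0.7, -0.0, 1.3]
grip_width: 0.0505
finger_force: 0.0
```

```bash
python3 - <<'E'
from h import *
s=arm.state(); im,d=grab('wrist'); go('W3',TUBE,RG); print(np.round(s['q'],1),s['time'])
cv2.imwrite('pics/w1.png',im[...,::-1])
# project tube centre / fit from depth
c=arm.camera_info('wrist');K=np.array(c['mtx']);T=np.array(c['T_tool_cam'])
v,u=np.mgrid[:420,:560]; dx,dy=(u-K[0,2])/K[0,0],(v-K[1,2])/K[1,1]; th=np.hypot(dx,dy)+1e-9
p=np.stack([np.tan(th)*dx/th*d,np.tan(th)*dy/th*d,d],-1)
p=p@T[:3,:3].T+T[:3,3]; P=p@np.array(s['eef_rot']).T+np.array(s['eef_pos'])
P[d==0]=np.nan; np.save('P.npy',P)
from scipy.optimize import least_squares
X,Y,Z=P[...,0],P[...,1],P[...,2]
for lo,hi,r in((.02,.05,.014),(.05,.09,.014),(.103,.112,.017)):
    q=P[(np.hypot(X-.476,Y+.036)<.03)&(Z>lo)&(Z<hi)]
    if len(q)>10: print(lo,len(q),least_squares(lambda t:np.hypot(q[:,0]-t[0],q[:,1]-t[1])-r,[.476,-.036],loss='soft_l1',f_scale=.001).x)
E
```

```text
W3 [ 5.91 -0.11 10.63] [0.2 0.  0.1] rows 2.4
[ 60.6  47.3 -26.6 103.9 -31.8  70.9  51.2] 2.0
0.02 1235 [ 0.47681414 -0.03637109]
0.05 2126 [ 0.47659961 -0.0362864 ]
0.103 746 [ 0.47657736 -0.03627838]
```

View pics/w1.png

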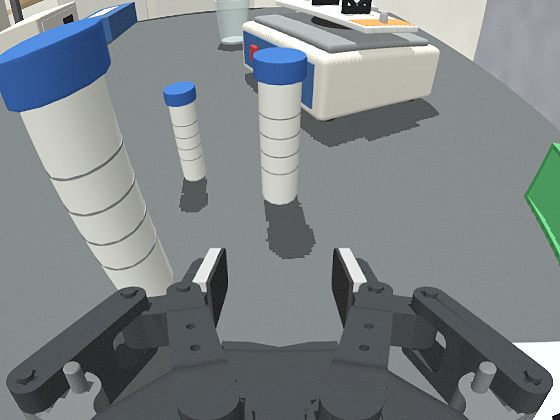

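The wrist view shows the middle tube at (280,130), centred between the fingers, with the small tube clear to its left. I'm moving in to grasp it.

Call:
servo_tool --commands '[{"linear": [2, -0.05, 3.5], "delta_rot": [0, 0, 0]}, {"linear": [4, -0.05, 7], "delta_rot": [0, 0, 0]}, {"linear": [5, -0.05, 9], "delta_rot": [0, 0, 0]}, {"linear": [5.9, -0.05, 10.6], "delta_rot": [0, 0, 0]}, {"linear": [5.9, -0.05, 10.6], "delta_rot": [0, 0, 0]}, {"linear": [5.9, -0.05, 10.6], "delta_rot": [0, 0, 0]}]'

```text
time: 2.65
eef_pos: [0.472, -0.0827, 0.0845]
eef_rot: [[0.047, 0.995, 0.089], [0.499, -0.101, 0.86], [0.865, 0.004, -0.502]]
wrist_force: [-0.7, -0.8, -0.9]
grip_width: 0.0498
finger_force: 0.0
```

Call:
servo_tool --commands '[{"linear": [0, 0, 0], "delta_rot": [0, 0, 0]}, {"linear": [0, 0, 0], "delta_rot": [0, 0, 0]}, {"linear": [0, 0, 0], "delta_rot": [0, 0, 0]}, {"linear": [0, 0, 0], "delta_rot": [0, 0, 0]}, {"linear": [0, 0, 0], "delta_rot": [0, 0, 0]}]' --jaw 2 --squeeze 40

```text
time: 3.15
eef_pos: [0.4718, -0.0826, 0.0836]
eef_rot: [[0.049, 0.995, 0.089], [0.497, -0.102, 0.862], [0.866, 0.003, -0.5]]
wrist_force: [-0.3, -3.5, 4.9]
grip_width: 0.0268
finger_force: 39.4
```

```bash
python3 - <<'E'
from h import *
TUBE=np.array([.4766,-.0363,.0575])
s=arm.state(); R=np.array(s['eef_rot']); p=np.array(s['eef_pos']); print('tube in tool rel pinch',(R.T@(TUBE-p)-[0,0,arm.pinch_z])*1000, 'axis',R.T@zh)
print(np.round(s['q'],1))
E
```

```text
tube in tool rel pinch [ 0.64771173  0.01043171 -0.55919115] axis [ 0.86616252  0.00257239 -0.49975582]
[ 55.5  45.2 -31.9 113.4 -38.6  59.2  51. ]
```

Call:
servo_tool --commands '[{"linear": [2.6, 0, -1.5], "delta_rot": [0, 0, 0]}, {"linear": [6, 0, -3.5], "delta_rot": [0, 0, 0]}, {"linear": [9.5, 0, -5.5], "delta_rot": [0, 0, 0]}, {"linear": [13, 0, -7.5], "delta_rot": [0, 0, 0]}, {"linear": [15.6, 0, -9], "delta_rot": [0, 0, 0]}, {"linear": [15.6, 0, -9], "delta_rot": [0, 0, 0]}]'

```text
time: 3.75
eef_pos: [0.4721, -0.0813, 0.2663]
eef_rot: [[0.043, 0.995, 0.09], [0.501, -0.099, 0.86], [0.865, 0.008, -0.502]]
wrist_force: [-0.4, 0.1, -0.9]
grip_width: 0.0268
finger_force: 39.6
```

```bash
python3 - <<'E'
from h import *
s=arm.state(); print(s['grip_width'],np.round(s['q'],1)); p1=go('P1',CR+.11*zh,RP)
E
```

```text
0.026837864355843608 [ 58.8  26.7 -35.8 111.  -42.5  74.8  39.9]
P1 [17.4   6.39 24.4 ] [  8.7 -87.6 -30.9] rows 10.9
```

Call:
servo_tool --commands '[{"linear": [1.6, 0.6, 2.2], "delta_rot": [0.8, -8, -2.8]}, {"linear": [3.2, 1.2, 4.4], "delta_rot": [1.6, -16, -5.6]}, {"linear": [4.8, 1.7, 6.7], "delta_rot": [2.4, -24, -8.4]}, {"linear": [6.4, 2.3, 8.9], "delta_rot": [3.2, -31.9, -11.2]}, {"linear": [7.9, 2.9, 11.1], "delta_rot": [4, -39.8, -14]}, {"linear": [9.5, 3.5, 13.3], "delta_rot": [4.7, -47.8, -16.8]}, {"linear": [11.1, 4.1, 15.5], "delta_rot": [5.5, -55.7, -19.7]}, {"linear": [12.6, 4.6, 17.7], "delta_rot": [6.3, -63.5, -22.4]}]'

```text
time: 4.55
eef_pos: [0.5383, 0.13, 0.2837]
eef_rot: [[-0.267, 0.958, 0.104], [0.959, 0.275, -0.071], [-0.097, 0.081, -0.992]]
wrist_force: [-1.2, 0.6, -0.9]
grip_width: 0.0269
finger_force: 39.4
```

```bash
python3 - <<'E'
from h import *
s=arm.state(); print(s['grip_width'],np.round(s['q'],1)); p1=go('P1',CR+.11*zh,RP)
E
```

```text
0.026945257711788267 [ 10.9  14.5 -37.2 104.9  17.2  60.8 -17.5]
P1 [ 6.78  4.84 -1.37] [  2.2 -24.1  -8.4] rows 3.0
```

Call:
servo_tool --commands '[{"linear": [2.2, 1.6, -0.5], "delta_rot": [0.7, -8, -2.8]}, {"linear": [4.5, 3.2, -0.9], "delta_rot": [1.5, -16, -5.6]}, {"linear": [6.8, 4.8, -1.4], "delta_rot": [2.2, -24.1, -8.4]}, {"linear": [6.8, 4.8, -1.4], "delta_rot": [2.2, -24.1, -8.4]}, {"linear": [6.8, 4.8, -1.4], "delta_rot": [2.2, -24.1, -8.4]}]'

```text
time: 5.05
eef_pos: [0.5635, 0.2108, 0.2931]
eef_rot: [[-0.349, 0.917, 0.194], [0.797, 0.399, -0.454], [-0.493, -0.004, -0.87]]
wrist_force: [0.3, -0.5, -0.7]
grip_width: 0.027
finger_force: 39.6
```

```bash
python3 - <<'E'
from h import *
s=arm.state(); p,R=np.array(s['eef_pos']),np.array(s['eef_rot']); im,d=grab('wrist'); print(np.round(s['q'],1))
c=arm.camera_info('wrist');K=np.array(c['mtx']);T=np.array(c['T_tool_cam'])
v,u=np.mgrid[:420,:560]; dx,dy=(u-K[0,2])/K[0,0],(v-K[1,2])/K[1,1]; th=np.hypot(dx,dy)+1e-9
P=np.stack([np.tan(th)*dx/th*d,np.tan(th)*dy/th*d,d],-1)@T[:3,:3].T+T[:3,3]; P=P@R.T+p; P[d==0]=np.nan
X,Y,Z=P[...,0],P[...,1],P[...,2]
cx=np.array([np.cos(YAW),np.sin(YAW),0]); L=np.stack([(P-CR)@cx,(P-CR)@cy,Z],-1)
I=im.astype(int); dark=I.max(-1)<70
for nm,m in(('rest+',(L[...,1]>.02)&(L[...,1]<.045)),('rest-',(L[...,1]<-.02)&(L[...,1]>-.045))):
    m=m&dark&(abs(L[...,0])<.03)&(Z>.112)&(Z<.14); 
    if m.sum()>5: print(nm,m.sum(),np.nanpercentile(L[m],[2,50,98],axis=0).round(4).tolist())
m=(Z>.112)&(Z<.126)&(abs(abs(L[...,1])-.077)<.012)&(abs(L[...,0])<.012)
for sgn in(1,-1):
    k=m&(sgn*L[...,1]>0); print('pin',sgn,k.sum(),np.nanmean(L[k],0) if k.sum() else '')
m=(abs(L[...,0])<.035)&(Z>.1)&(Z<.112)&(abs(L[...,1])<.09);print('deck',m.sum(),np.nanmedian(Z[m]))
cv2.imwrite('pics/w2.png',im[...,::-1])
im,d=grab('top'); cv2.imwrite('pics/t2.png',im[...,::-1])
E
```

```text
[ -9.9  24.  -35.5  96.1  41.8  80.1 -34.2]
rest+ 1114 [[-0.02, 0.0284, 0.1128], [0.0004, 0.0336, 0.1247], [0.0199, 0.0347, 0.1354]]
pin 1 207 [-1.08126468e-04  7.79841598e-02  1.18947979e-01]
pin -1 0 
deck 13201 0.10790509823203484
```

View pics/w2.png

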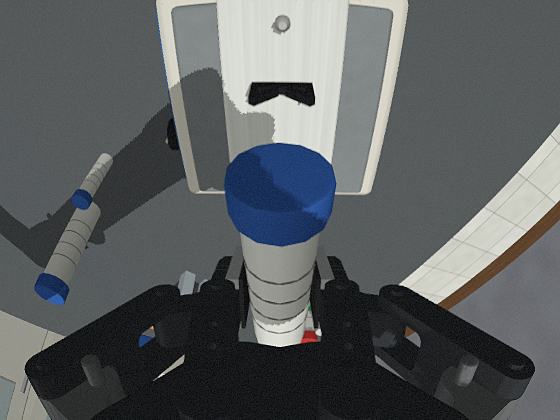

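The wrist view shows the tube held in line with the tray. The V-rest at (281,93) and the guide pin at (281,22) are centred on the cap, and both measured within 1 mm of my estimate. Next I lower the tube.

```bash
sed -i 's/^cy=.*/&\nCR=CR+.0005*cy/' h.py; sed -i 's/; a=np.radians(30)\n//' h.py; python3 - <<'E'
from h import *
s=arm.state(); R0=np.array(s['eef_rot']); go('down+1.5',CR+.0015*zh,RP)
go('down+20',CR+.02*zh,RP)
E
```

```text
down+1.5 [5.58 0.15 9.29] [-0.2 -0.3 -0.1] rows 2.2
down+20 [4.66 0.14 7.68] [-0.2 -0.3 -0.1] rows 1.8
```

Call:
servo_tool --commands '[{"linear": [1.5, 0, 2.5], "delta_rot": [-0.2, -0.3, -0.1]}, {"linear": [3.1, 0.1, 5.2], "delta_rot": [-0.2, -0.3, -0.1]}, {"linear": [4.2, 0.15, 7], "delta_rot": [-0.2, -0.3, -0.1]}, {"linear": [4.66, 0.15, 7.7], "delta_rot": [-0.2, -0.3, -0.1]}, {"linear": [5.1, 0.15, 8.5], "delta_rot": [-0.2, -0.3, -0.1]}, {"linear": [5.4, 0.15, 9], "delta_rot": [-0.2, -0.3, -0.1]}, {"linear": [5.55, 0.15, 9.25], "delta_rot": [-0.2, -0.3, -0.1]}, {"linear": [5.55, 0.15, 9.25], "delta_rot": [-0.2, -0.3, -0.1]}]'

```text
time: 5.95
eef_pos: [0.5655, 0.2113, 0.1884]
eef_rot: [[-0.342, 0.918, 0.201], [0.796, 0.397, -0.457], [-0.499, 0.004, -0.866]]
wrist_force: [0.6, 0.1, 0.3]
grip_width: 0.0269
finger_force: 39.6
```

```bash
python3 - <<'E'
from h import *
go('rem',CR+.0*zh,RP); s=arm.state(); print(s['wrist_force'])
E
```

```text
rem [ 0.07 -0.12  0.38] [ 0.2 -0.1 -0. ] rows 0.1
[0.64068152 0.07906769 0.34289819]
```

Call:
servo_tool --commands '[{"linear": [0.0, -0.1, 0.15], "delta_rot": [0, 0, 0]}, {"linear": [0.03, -0.1, 0.25], "delta_rot": [0, 0, 0]}, {"linear": [0.05, -0.1, 0.3], "delta_rot": [0, 0, 0]}, {"linear": [0.05, -0.1, 0.3], "delta_rot": [0, 0, 0]}]'

```text
time: 6.35
eef_pos: [0.565, 0.21, 0.1862]
eef_rot: [[-0.342, 0.918, 0.201], [0.796, 0.397, -0.458], [-0.5, 0.004, -0.866]]
wrist_force: [-3.0, 1.0, 4.6]
grip_width: 0.0268
finger_force: 40.0
```

```bash
python3 - <<'E'
from h import *
go('rem',CR+.0*zh,RP); s=arm.state(); print(s['wrist_force'])
E
```

```text
rem [ 0.06 -0.01  0.14] [ 0.2 -0.  -0.1] rows 0.0
[-3.00278938  1.00820373  4.56057554]
```

Call:
servo_tool --commands '[{"linear": [0, 0, 0], "delta_rot": [0, 0, 0]}, {"linear": [0, 0, 0], "delta_rot": [0, 0, 0]}, {"linear": [0, 0, 0], "delta_rot": [0, 0, 0]}, {"linear": [0, 0, 0], "delta_rot": [0, 0, 0]}, {"linear": [0, 0, 0], "delta_rot": [0, 0, 0]}, {"linear": [0, 0, 0], "delta_rot": [0, 0, 0]}]' --jaw 5

```text
time: 6.95
eef_pos: [0.5649, 0.2098, 0.1851]
eef_rot: [[-0.343, 0.918, 0.2], [0.796, 0.397, -0.457], [-0.499, 0.003, -0.866]]
wrist_force: [-1.1, 0.5, 0.6]
grip_width: 0.0499
finger_force: 0.0
```

```bash
python3 - <<'E'
from h import *
go('up along z: ',CR+.10*zh,np.array(arm.state()['eef_rot'])); print(np.round(arm.state()['q'],1))
hy=np.radians(-16.2); Rh=frame(-zh,np.array([-np.sin(hy),np.cos(hy),0])); print(Rh)
E
```

```text
up along z:  [-4.99  0.01 -8.62] [0. 0. 0.] rows 2.0
[-11.7  30.8 -33.4 101.6  47.5  71.9 -43.1]
[[ 0.27899111  0.96029369 -0.        ]
 [ 0.96029369 -0.27899111 -0.        ]
 [ 0.          0.         -1.        ]]
```

Call:
servo_tool --commands '[{"linear": [-2, 0, -3.4], "delta_rot": [0, 0, 0]}, {"linear": [-4, 0, -6.9], "delta_rot": [0, 0, 0]}, {"linear": [-6, 0, -10.3], "delta_rot": [0, 8, 0]}, {"linear": [-6, 0, -10.3], "delta_rot": [0, 16, 0]}, {"linear": [-6, 0, -10.3], "delta_rot": [0, 24, 0]}, {"linear": [-6, 0, -10.3], "delta_rot": [0, 30, 0]}, {"linear": [-6, 0, -10.3], "delta_rot": [0, 30, 0]}, {"linear": [-6, 0, -10.3], "delta_rot": [0, 30, 0]}]'

```text
time: 7.75
eef_pos: [0.5647, 0.2088, 0.3042]
eef_rot: [[-0.396, 0.918, 0.002], [0.918, 0.396, 0.0], [-0.001, 0.002, -1.0]]
wrist_force: [-0.5, 0.1, 0.1]
grip_width: 0.05
finger_force: 0.0
```

```bash
cat >> h.py <<'E'
def wcloud():
    s=arm.state(); p,R=np.array(s['eef_pos']),np.array(s['eef_rot']); im,d=grab('wrist')
    c=arm.camera_info('wrist');K=np.array(c['mtx']);T=np.array(c['T_tool_cam'])
    v,u=np.mgrid[:420,:560]; dx,dy=(u-K[0,2])/K[0,0],(v-K[1,2])/K[1,1]; th=np.hypot(dx,dy)+1e-9
    P=np.stack([np.tan(th)*dx/th*d,np.tan(th)*dy/th*d,d],-1)@T[:3,:3].T+T[:3,3]; P=P@R.T+p; P[d==0]=np.nan
    return im,P
E
python3 - <<'E'
from h import *
im,P=wcloud(); cv2.imwrite('pics/w3.png',im[...,::-1]); Z=P[...,2]
cx=np.array([np.cos(YAW),np.sin(YAW),0]); L=np.stack([(P-CR)@cx,(P-CR)@cy,Z],-1); I=im.astype(int)
m=(Z>.139)&(Z<.16)&(abs(L[...,0])<.02)&(abs(L[...,1])<.065)
for lo in np.arange(-.06,.06,.02):
    k=m&(L[...,1]>=lo)&(L[...,1]<lo+.02)
    if k.sum()>10: print(round(lo,2),k.sum(),np.nanmedian(L[k],0).round(4),np.nanpercentile(L[k][:,2],97).round(4))
print('ends',np.nanpercentile(L[m][:,1],[.5,99.5]))
for sg in(1,-1):
    k=(Z>.1175)&(Z<.126)&(abs(L[...,1]*sg-.077)<.011)&(abs(L[...,0])<.012); print('pin',sg,k.sum(),np.nanmean(L[k],0).round(4))
m=(I[...,0]>180)&(I[...,2]<90)&(Z>.1)&(Z<.115); print('orange',np.nanpercentile(L[m],[1,50,99],axis=0).round(4).tolist())
s=arm.state();print(s['eef_pos'],s['wrist_force'])
E
```

```text
-0.06 549 [-0.0004 -0.0478  0.15  ] 0.1522
-0.04 754 [-0.0004 -0.0294  0.15  ] 0.1522
-0.02 856 [ 0.0004 -0.01    0.1499] 0.1523
0.0 920 [0.0003 0.0103 0.1498] 0.1523
0.02 994 [0.0003 0.0302 0.15  ] 0.1524
0.04 1219 [0.0003 0.051  0.1516] 0.1553
ends [-0.05517924  0.05848822]
pin 1 98 [0.0003 0.0769 0.1197]
pin -1 21 [-1.000e-04 -7.820e-02  1.201e-01]
orange [[-0.001, -0.0904, 0.1069], [0.0268, -0.0838, 0.1084], [0.039, -0.0643, 0.1099]]
[0.56413185 0.20997207 0.30418513] [0.58309355 0.43089419 0.37392551]
```

View pics/w3.png

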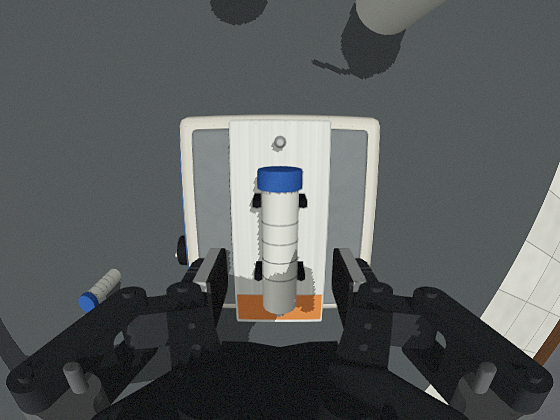

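The tube lies in both V-rests, cap at (280,180), centred within about 1.5 mm, and it is released. Next is the cover.

```bash
cat >> h.py <<'E'
HY=np.radians(-16.2); HD=np.array([.5645,-.2962,.091])
def RH(y): return frame(-zh,np.array([-np.sin(y),np.cos(y),0]))
E
python3 - <<'E'
from h import *
go('H1',HD+np.array([0,0,.13]),RH(HY)); print(np.round(arm.state()['q'],1))
E
```

```text
H1 [-46.45 -20.13   2.89] [ 0.1 -0.  39.7] rows 10.1
[  7.8  22.  -42.1  94.1  15.6  69.8 -14.2]
```

Call:
servo_tool --commands '[{"linear": [-46.4, -20.1, 2.9], "delta_rot": [0, 0, 39.7]}, {"linear": [-46.4, -20.1, 2.9], "delta_rot": [0, 0, 39.7]}, {"linear": [-46.4, -20.1, 2.9], "delta_rot": [0, 0, 39.7]}, {"linear": [-46.4, -20.1, 2.9], "delta_rot": [0, 0, 39.7]}, {"linear": [-46.4, -20.1, 2.9], "delta_rot": [0, 0, 39.7]}, {"linear": [-46.4, -20.1, 2.9], "delta_rot": [0, 0, 39.7]}, {"linear": [-46.4, -20.1, 2.9], "delta_rot": [0, 0, 39.7]}, {"linear": [-46.4, -20.1, 2.9], "delta_rot": [0, 0, 39.7]}]'

```text
time: 8.6
eef_pos: [0.5647, -0.1897, 0.2807]
eef_rot: [[0.277, 0.961, 0.002], [0.961, -0.277, 0.001], [0.002, 0.002, -1.0]]
wrist_force: [0.9, 0.9, 0.4]
grip_width: 0.0499
finger_force: 0.0
```

```bash
python3 - <<'E'
from h import *
go('H1',HD+np.array([0,0,.13]),RH(HY)); print(np.round(arm.state()['q'],1))
E
```

```text
H1 [-10.24   2.93   0.57] [ 0.1 -0.1  0.1] rows 2.1
[ 34.9  19.8 -25.9  96.9   9.3  65.4  -9.6]
```

Call:
servo_tool --commands '[{"linear": [-5, 1.4, 0.3], "delta_rot": [0, 0, 0]}, {"linear": [-8.5, 2.4, 0.6], "delta_rot": [0, 0, 0]}, {"linear": [-10.2, 2.9, 0.6], "delta_rot": [0, 0, 0]}, {"linear": [-10.2, 2.9, 0.6], "delta_rot": [0, 0, 0]}, {"linear": [-10.2, 2.9, 0.6], "delta_rot": [0, 0, 0]}]'

```text
time: 9.1
eef_pos: [0.5647, -0.2928, 0.2745]
eef_rot: [[0.277, 0.961, 0.002], [0.961, -0.277, 0.004], [0.004, 0.001, -1.0]]
wrist_force: [0.4, 0.9, 0.5]
grip_width: 0.0503
finger_force: 0.0
```

```bash
python3 - <<'E'
from h import *
im,P=wcloud(); cv2.imwrite('pics/w4.png',im[...,::-1]); I=im.astype(int)
hx=np.array([np.cos(HY),np.sin(HY),0]);hy=np.array([-np.sin(HY),np.cos(HY),0])
L=np.stack([(P-HD)@hx,(P-HD)@hy,P[...,2]],-1); Z=L[...,2]
m=(Z>.092)&(Z<.102)&(abs(L[...,0])<.025)&(abs(L[...,1])<.08)&(I.max(-1)<110)
print('handle',m.sum(),np.nanpercentile(L[m],[1,50,99],axis=0).round(4).tolist())
for lo in(-.045,-.025,0,.025):
    k=m&(L[...,1]>lo)&(L[...,1]<lo+.02)&(Z>.0955); 
    if k.sum()>5: print(lo,k.sum(),np.percentile(L[k][:,0],[2,50,98]).round(4))
m=(Z>.05)&(Z<.06)&(abs(L[...,0])<.045)&(abs(L[...,1])<.11); print('plate',np.percentile(L[m],[.5,50,99.5],axis=0).round(4).tolist())
print(cv2.minAreaRect((L[m][:,:2]*1000).astype(np.float32)))
m=m&(I[...,0]>180)&(I[...,2]<90); 
if m.sum(): print('or',np.percentile(L[m],[.5,50,99.5],axis=0).round(4).tolist())
go('H2',HD,RH(HY))
E
```

```text
handle 2130 [[-0.007, -0.0499, 0.0948], [-0.0004, 0.003, 0.0976], [0.0066, 0.0485, 0.0994]]
-0.045 360 [-0.007  -0.0004  0.0062]
-0.025 390 [-0.0068 -0.0004  0.0061]
0 429 [-0.0067  0.0003  0.0066]
0.025 452 [-0.0066  0.0003  0.0064]
plate [[-0.0321, -0.09, 0.0538], [-0.0005, 0.011, 0.056], [0.0315, 0.0866, 0.0582]]
((-0.08535575866699219, -2.0829391479492188), (179.3206024169922, 64.71576690673828), 89.43473052978516)
or [[-0.0328, -0.0895, 0.0548], [0.0173, -0.0702, 0.0565], [0.0308, -0.0644, 0.0578]]
H2 [-0.46  0.06 12.97] [ 0.1 -0.3  0.2] rows 2.6
```

View pics/w4.png

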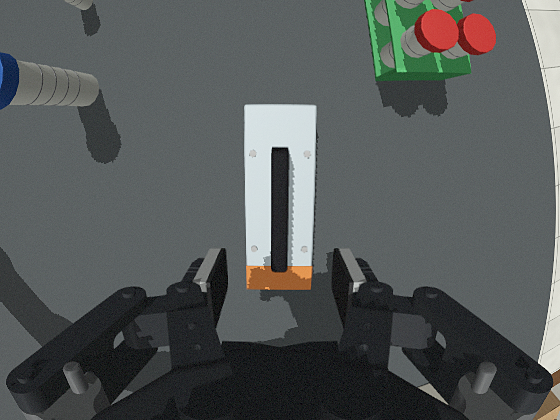

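The wrist view shows the cover squarely between the fingers: handle centre at (280,210), orange end at the bottom (280,278). I'm going down to grasp it.

Call:
servo_tool --commands '[{"linear": [-0.6, 0.05, 4], "delta_rot": [0.1, -0.3, 0.5]}, {"linear": [-0.6, 0.05, 8], "delta_rot": [0.1, -0.3, 0.5]}, {"linear": [-0.6, 0.05, 11], "delta_rot": [0.1, -0.3, 0.5]}, {"linear": [-0.6, 0.05, 12.4], "delta_rot": [0.1, -0.3, 0.5]}, {"linear": [-0.6, 0.05, 13], "delta_rot": [0.1, -0.3, 0.5]}, {"linear": [-0.6, 0.05, 13], "delta_rot": [0.1, -0.3, 0.5]}, {"linear": [-0.6, 0.05, 13], "delta_rot": [0.1, -0.3, 0.5]}]'

```text
time: 9.85
eef_pos: [0.5641, -0.3017, 0.1463]
eef_rot: [[0.289, 0.957, 0.002], [0.957, -0.289, -0.004], [-0.003, 0.003, -1.0]]
wrist_force: [0.3, -0.3, -0.3]
grip_width: 0.05
finger_force: 0.0
```

Call:
servo_tool --commands '[{"linear": [0, 0, 0], "delta_rot": [0, 0, 0]}, {"linear": [0, 0, 0], "delta_rot": [0, 0, 0]}, {"linear": [0, 0, 0], "delta_rot": [0, 0, 0]}, {"linear": [0, 0, 0], "delta_rot": [0, 0, 0]}, {"linear": [0, 0, 0], "delta_rot": [0, 0, 0]}, {"linear": [0, 0, 0], "delta_rot": [0, 0, 0]}, {"linear": [0, 0, 0], "delta_rot": [0, 0, 0]}]' --jaw 0.5 --squeeze 100

```text
time: 10.55
eef_pos: [0.5629, -0.302, 0.1456]
eef_rot: [[0.289, 0.957, -0.0], [0.957, -0.289, -0.003], [-0.003, 0.0, -1.0]]
wrist_force: [-2.3, 0.9, 5.6]
grip_width: 0.0122
finger_force: 97.7
```

```bash
python3 - <<'E'
from h import *
s=arm.state();p,R=np.array(s['eef_pos']),np.array(s['eef_rot'])
y=np.radians(-16.6); hx=np.array([np.cos(y),np.sin(y),0]);hy=np.array([-np.sin(y),np.cos(y),0])
pin=p+arm.pinch_z*R[:,2]; print('pinch-handle local',(pin-HD)@hx,(pin-HD)@hy+.0012,pin[2]-.091)
print('tool yaw',np.degrees(np.arctan2(-R[0,0],R[1,0])), R.round(4), s['wrist_force'],s['grip_width'])
E
```

```text
pinch-handle local 0.00010780856119031562 -0.004968026116624666 0.000677244142492428
tool yaw -16.822885585686198 [[ 2.894e-01  9.572e-01 -5.000e-04]
 [ 9.572e-01 -2.894e-01 -3.100e-03]
 [-3.100e-03  4.000e-04 -1.000e+00]] [-2.31602501  0.90773233  5.59708033] 0.012203720265094031
```

Call:
servo_tool --commands '[{"linear": [0, 0, -2], "delta_rot": [0, 0, 0]}, {"linear": [0, 0, -5.5], "delta_rot": [0, 0, 0]}, {"linear": [0, 0, -9.5], "delta_rot": [0, 0, 0]}, {"linear": [0, 0, -13.5], "delta_rot": [0, 0, 0]}, {"linear": [0, 0, -17.5], "delta_rot": [0, 0, 0]}, {"linear": [0, 0, -20], "delta_rot": [0, 0, 0]}, {"linear": [0, 0, -20], "delta_rot": [0, 0, 0]}]'

```text
time: 11.25
eef_pos: [0.5645, -0.3018, 0.3484]
eef_rot: [[0.29, 0.957, 0.006], [0.957, -0.29, -0.006], [-0.004, 0.008, -1.0]]
wrist_force: [0.2, -1.2, -2.7]
grip_width: 0.0121
finger_force: 98.2
```

```bash
cat >> h.py <<'E'
SEAT=CR+.0617*zh-.005*cy   # grasp point when cover seated
E
python3 - <<'E'
from h import *
s=arm.state(); print(s['grip_width'],s['wrist_force'],np.round(s['q'],1)); go('C1',SEAT+.09*zh,RH(YAW-np.radians(.2)))
E
```

```text
0.012148434375702325 [ 0.19815699 -1.18634278 -2.68062698] [ 41.6  21.2 -23.5  85.8   8.8  74.3   0.4]
C1 [ 46.52 -12.72   0.2 ] [  0.4   0.4 -39.9] rows 9.6
```

Call:
servo_tool --commands '[{"linear": [3.5, -1, 0], "delta_rot": [0, 0, -3]}, {"linear": [7.8, -2.2, 0], "delta_rot": [0, 0, -6.5]}, {"linear": [12.2, -3.4, 0], "delta_rot": [0, 0, -10.3]}, {"linear": [16.6, -4.6, 0], "delta_rot": [0.1, 0.1, -14.1]}, {"linear": [21, -5.8, 0.1], "delta_rot": [0.2, 0.2, -17.9]}, {"linear": [25.4, -7, 0.1], "delta_rot": [0.2, 0.2, -21.7]}, {"linear": [29.8, -8.2, 0.1], "delta_rot": [0.3, 0.3, -25.5]}, {"linear": [34.2, -9.4, 0.2], "delta_rot": [0.3, 0.3, -29.3]}]'

```text
time: 12.05
eef_pos: [0.5707, 0.0545, 0.3389]
eef_rot: [[-0.218, 0.976, -0.009], [0.976, 0.218, 0.002], [0.004, -0.009, -1.0]]
wrist_force: [0.9, -0.9, -3.6]
grip_width: 0.0118
finger_force: 98.2
```

```bash
python3 - <<'E'
from h import *
s=arm.state(); go('C1',SEAT+.09*zh,RH(YAW-np.radians(.2)))
E
```

```text
C1 [12.13  3.41 -0.45] [ -0.5  -0.3 -10.5] rows 2.5
```

Call:
servo_tool --commands '[{"linear": [4, 1.1, -0.3], "delta_rot": [-0.2, -0.1, -3.5]}, {"linear": [8, 2.2, -0.4], "delta_rot": [-0.4, -0.2, -7]}, {"linear": [10.5, 2.9, -0.4], "delta_rot": [-0.5, -0.3, -9.3]}, {"linear": [12.1, 3.4, -0.4], "delta_rot": [-0.5, -0.3, -10.5]}, {"linear": [12.1, 3.4, -0.4], "delta_rot": [-0.5, -0.3, -10.5]}, {"linear": [12.1, 3.4, -0.4], "delta_rot": [-0.5, -0.3, -10.5]}]'

```text
time: 12.65
eef_pos: [0.5791, 0.1769, 0.3444]
eef_rot: [[-0.389, 0.921, 0.002], [0.921, 0.389, -0.002], [-0.002, 0.001, -1.0]]
wrist_force: [-0.8, 0.3, -4.0]
grip_width: 0.0121
finger_force: 98.2
```

```bash
python3 - <<'E'
from h import *
im,P=wcloud(); cv2.imwrite('pics/w5.png',im[...,::-1]); I=im.astype(int); s=arm.state()
cx=np.array([np.cos(YAW),np.sin(YAW),0]); L=np.stack([(P-CR)@cx,(P-CR)@cy,P[...,2]],-1); Z=L[...,2]
m=(Z>.235)&(Z<.27)&(abs(L[...,0])<.05)&(L[...,1]>.03)&(L[...,1]<.11)&(I.min(-1)>100)
print('plate',m.sum(),np.nanpercentile(L[m],[.5,50,99.5],axis=0).round(4).tolist())
for lo in(.05,.06,.07,.08):
    k=m&(L[...,1]>lo)&(L[...,1]<lo+.01); print(lo,k.sum(), np.percentile(L[k],[1,50,99],axis=0).round(4)[:,[0,2]].tolist() if k.sum()>5 else '')
go('rem',SEAT+.09*zh,RH(YAW-np.radians(.2))); print(np.round(s['q'],1),s['wrist_force'])
E
```

```text
plate 12732 [[-0.0313, 0.0303, 0.2528], [-0.0, 0.0594, 0.2549], [0.0316, 0.084, 0.2574]]
0.05 2634 [[-0.0309, 0.2533], [0.0004, 0.2549], [0.0311, 0.2564]]
0.06 2598 [[-0.0307, 0.2533], [0.0001, 0.2549], [0.0313, 0.2565]]
0.07 2585 [[-0.0308, 0.2533], [0.0001, 0.2549], [0.0313, 0.2565]]
0.08 1038 [[-0.0306, 0.2525], [-0.0003, 0.2548], [0.031, 0.2565]]
rem [0.46 0.   0.11] [ 0.1  0.2 -0.3] rows 0.1
[ 10.9  20.6 -41.7  90.5  14.3  74.3 -10.1] [ 0.28575734 -0.14678141 -3.08119921]
```

View pics/w5.png

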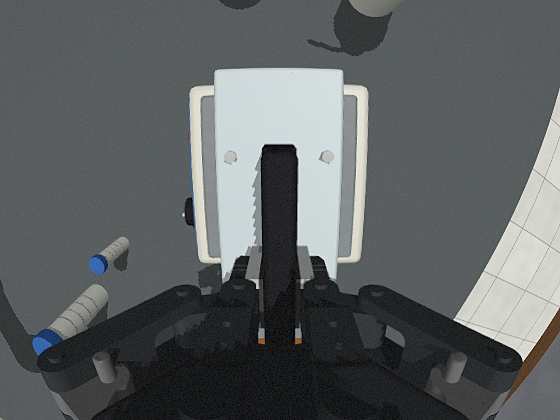

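The wrist view shows the cover held level and aligned over the tray, with 4.6 mm still to go towards +y. I'm lowering it to just above the pins first.

Call:
servo_tool --commands '[{"linear": [0.46, 0, 1.5], "delta_rot": [0.1, 0.2, -0.3]}, {"linear": [0.46, 0, 3.5], "delta_rot": [0.1, 0.2, -0.3]}, {"linear": [0.46, 0, 5.3], "delta_rot": [0.1, 0.2, -0.3]}, {"linear": [0.46, 0, 6.6], "delta_rot": [0.1, 0.2, -0.3]}, {"linear": [0.46, 0, 7.2], "delta_rot": [0.1, 0.2, -0.3]}, {"linear": [0.46, 0, 7.4], "delta_rot": [0.1, 0.2, -0.3]}, {"linear": [0.46, 0, 7.4], "delta_rot": [0.1, 0.2, -0.3]}, {"linear": [0.46, 0, 7.4], "delta_rot": [0.1, 0.2, -0.3]}]'

```text
time: 13.5
eef_pos: [0.578, 0.1833, 0.2728]
eef_rot: [[-0.395, 0.919, 0.003], [0.919, 0.395, 0.004], [0.002, 0.004, -1.0]]
wrist_force: [0.2, 0.1, -3.3]
grip_width: 0.0122
finger_force: 98.1
```

```bash
python3 - <<'E'
from h import *
go('rem',SEAT,RH(YAW-np.radians(.2))); print(arm.state()['wrist_force'])
E
```

```text
rem [-0.25 -0.16  1.92] [ 0.2 -0.1  0.2] rows 0.4
[ 0.23465064  0.06717382 -3.29333848]
```

Call:
servo_tool --commands '[{"linear": [-0.25, -0.16, 0.3], "delta_rot": [0.2, -0.1, 0.2]}, {"linear": [-0.25, -0.16, 0.5], "delta_rot": [0.2, -0.1, 0.2]}, {"linear": [-0.25, -0.16, 0.5], "delta_rot": [0.2, -0.1, 0.2]}, {"linear": [-0.25, -0.16, 0.5], "delta_rot": [0.2, -0.1, 0.2]}]'

```text
time: 13.9
eef_pos: [0.577, 0.1801, 0.2669]
eef_rot: [[-0.392, 0.92, -0.001], [0.92, 0.392, 0.0], [0.001, -0.001, -1.0]]
wrist_force: [1.3, 0.2, -3.0]
grip_width: 0.0123
finger_force: 98.1
```

```bash
python3 - <<'E'
from h import *
go('rem',SEAT,RH(YAW-np.radians(.2))); print(arm.state()['wrist_force'])
E
```

```text
rem [0.   0.06 1.33] [-0.1 -0.  -0. ] rows 0.3
[ 1.27999391  0.18594421 -3.03106819]
```

Call:
servo_tool --commands '[{"linear": [0, 0.05, 0.2], "delta_rot": [0, 0, 0]}, {"linear": [0, 0.05, 0.4], "delta_rot": [0, 0, 0]}, {"linear": [0, 0.05, 0.6], "delta_rot": [0, 0, 0]}, {"linear": [0, 0.05, 0.6], "delta_rot": [0, 0, 0]}]'

```text
time: 14.3
eef_pos: [0.5773, 0.1802, 0.2604]
eef_rot: [[-0.392, 0.92, -0.002], [0.92, 0.392, -0.0], [0.001, -0.002, -1.0]]
wrist_force: [0.5, -0.3, -3.5]
grip_width: 0.0123
finger_force: 98.1
```

```bash
python3 - <<'E'
from h import *
go('rem',SEAT,RH(YAW-np.radians(.2))); print(arm.state()['wrist_force'],arm.state()['torque'])
E
```

```text
rem [0.01 0.03 0.68] [-0.1 -0.  -0. ] rows 0.1
[ 0.52808156 -0.26867336 -3.50481988] [ 0.01407458 -0.00219057  0.04083415]
```

Call:
servo_tool --commands '[{"linear": [0, 0.03, 0.2], "delta_rot": [0, 0, 0]}, {"linear": [0, 0.03, 0.4], "delta_rot": [0, 0, 0]}, {"linear": [0, 0.03, 0.6], "delta_rot": [0, 0, 0]}, {"linear": [0, 0.03, 0.7], "delta_rot": [0, 0, 0]}, {"linear": [0, 0.03, 0.7], "delta_rot": [0, 0, 0]}]'

```text
time: 14.8
eef_pos: [0.5777, 0.1805, 0.2539]
eef_rot: [[-0.392, 0.92, -0.002], [0.92, 0.392, -0.0], [0.001, -0.001, -1.0]]
wrist_force: [-0.7, 0.0, -2.5]
grip_width: 0.0124
finger_force: 98.3
```

```bash
python3 - <<'E'
from h import *
go('rem',SEAT,RH(YAW-np.radians(.2))); print(arm.state()['wrist_force'],arm.state()['torque'])
E
```

```text
rem [-0.01 -0.01  0.03] [-0.1 -0.  -0. ] rows 0.0
[-0.68763392  0.01880061 -2.50918125] [-0.04115693  0.1052849  -0.04289179]
```

Call:
servo_tool --commands '[{"linear": [0, 0, 0.1], "delta_rot": [0, 0, 0]}, {"linear": [0, 0, 0.2], "delta_rot": [0, 0, 0]}, {"linear": [0, 0, 0.25], "delta_rot": [0, 0, 0]}, {"linear": [0, 0, 0.25], "delta_rot": [0, 0, 0]}, {"linear": [0, 0, 0.25], "delta_rot": [0, 0, 0]}, {"linear": [0, 0, 0.25], "delta_rot": [0, 0, 0]}]'

```text
time: 15.4
eef_pos: [0.5777, 0.1807, 0.2527]
eef_rot: [[-0.392, 0.92, -0.001], [0.92, 0.392, -0.0], [0.0, -0.001, -1.0]]
wrist_force: [-2.7, -0.5, 6.3]
grip_width: 0.0122
finger_force: 99.4
```

```bash
python3 - <<'E'
from h import *
go('rem',SEAT,RH(YAW-np.radians(.2))); s=arm.state(); print(s['eef_pos'],s['wrist_force'],s['torque'])
E
```

```text
rem [-0.03 -0.03 -0.09] [-0. -0. -0.] rows 0.0
[0.57773973 0.18072057 0.25268468] [-2.65009365 -0.45305819  6.32252858] [-0.24343655  0.74927985 -0.04819482]
```

Call:
servo_tool --commands '[{"linear": [0, 0, 0.1], "delta_rot": [0, 0, 0]}, {"linear": [0, 0, 0.2], "delta_rot": [0, 0, 0]}, {"linear": [0, 0, 0.3], "delta_rot": [0, 0, 0]}, {"linear": [0, 0, 0.4], "delta_rot": [0, 0, 0]}, {"linear": [0, 0, 0.5], "delta_rot": [0, 0, 0]}, {"linear": [0, 0, 0.6], "delta_rot": [0, 0, 0]}, {"linear": [0, 0, 0.6], "delta_rot": [0, 0, 0]}, {"linear": [0, 0, 0.6], "delta_rot": [0, 0, 0]}]'

```text
time: 16.2
eef_pos: [0.5778, 0.1808, 0.2481]
eef_rot: [[-0.392, 0.92, -0.0], [0.92, 0.392, -0.001], [-0.0, -0.0, -1.0]]
wrist_force: [-5.5, -1.8, 12.5]
grip_width: 0.0124
finger_force: 100.4
```

```bash
python3 - <<'E'
from h import *
go('rem',SEAT-.006*zh,RH(YAW-np.radians(.2))); s=arm.state(); print(s['eef_pos'],s['wrist_force'],s['torque'])
E
```

```text
rem [-0.03 -0.04  0.05] [-0.  0. -0.] rows 0.0
[0.57782552 0.18079288 0.24807408] [-5.47339468 -1.82616037 12.51119948] [-0.51994629  1.17262683 -0.02130617]
```

Call:
servo_tool --commands '[{"linear": [0, -0.04, 0.1], "delta_rot": [0, 0, 0]}, {"linear": [0, -0.08, 0.2], "delta_rot": [0, 0, 0]}, {"linear": [0, -0.08, 0.3], "delta_rot": [0, 0, 0]}, {"linear": [0, -0.08, 0.4], "delta_rot": [0, 0, 0]}, {"linear": [0, -0.08, 0.4], "delta_rot": [0, 0, 0]}, {"linear": [0, -0.08, 0.4], "delta_rot": [0, 0, 0]}, {"linear": [0, -0.08, 0.4], "delta_rot": [0, 0, 0]}]'

```text
time: 16.9
eef_pos: [0.5777, 0.1809, 0.2476]
eef_rot: [[-0.392, 0.92, 0.003], [0.92, 0.392, -0.001], [-0.002, 0.002, -1.0]]
wrist_force: [-10.2, -4.1, 27.8]
grip_width: 0.0123
finger_force: 102.6
```

```bash
python3 - <<'E'
from h import *
s=arm.state(); print(s['eef_pos'],s['wrist_force'],s['torque'])
im,d=grab('side'); cv2.imwrite('pics/s2.png',cv2.resize(im[190:310,180:320,::-1],None,fx=5,fy=5,interpolation=cv2.INTER_CUBIC))
im,P=wcloud(); cx=np.array([np.cos(YAW),np.sin(YAW),0]); L=np.stack([(P-CR)@cx,(P-CR)@cy,P[...,2]],-1); Z=L[...,2]; I=im.astype(int)
m=(Z>.145)&(Z<.175)&(abs(L[...,0])<.045)&(L[...,1]>.03)&(L[...,1]<.11)&(I.min(-1)>100)
print('plate',np.nanpercentile(L[m],[.5,50,99.5],axis=0).round(4).tolist())
E
```

```text
[0.57772465 0.18087139 0.247575  ] [-10.19883341  -4.05439548  27.81589459] [-1.06394222  2.25406363 -0.03895021]
plate [[-0.0314, 0.0304, 0.1562], [-0.0003, 0.0622, 0.1581], [0.0316, 0.088, 0.1606]]
```

View pics/s2.png

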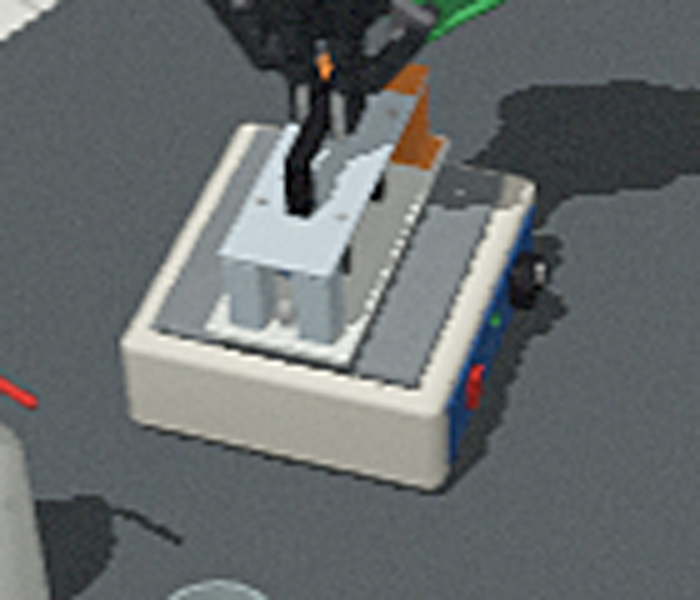

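The side view shows the cover seated on the tray: slot foot over the guide pin at (285,310), orange foot flat, tray down and the green lamp lit at (495,322). The tray is at its stop, so I'm handing in.

```bash
python3 -c "
from workcell import arm; print(arm.sign_off())"
```

```text
the job is handed in; nothing more can be done
None
```

I handed the job in, and no verdict came back: the tube lies in the cradle, and the cover is on its pin, held down by the handle with about 28 N. The tray is at its 6 mm stop and the mixer's green lamp is lit.

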